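# Sweep the jar lids off the pantry riser into the basket

## Task

Three loose jar lids lie on the wooden pantry riser. With the fingers, sweep all three along the riser and over its open end into the white open basket that stands there (not onto the closed box at the other end), sliding them all the way and never picking them up, carrying them or flinging them. Leave the spice jar, the basket, the closed box and the can standing where they are.

Things in the scene. Friction and masses are not known exactly. Their poses are not given: they have to be found in the camera images.
- riser: fixed low wooden riser (shelf bench), 250 mm (its x) by 280 mm (its y), flat top 80 mm above the counter; along its two x edges (front and back) runs a lip 10 mm wide and 10 mm high, its two y ends are open with no lip; origin on the counter under its centre, z up. The lids and the spice jar stand on it
- basket: white plastic open basket with dark slots, loose, 0.5 kg, standing on the counter close against one open end of the riser (either the +y or the -y end, 4 to 10 mm gap), 235 mm (x, along the riser's end) by 150 mm (y), 68 mm high, so its rim is 12 mm below the riser's top; walls 4 mm, floor 4 mm; origin at the centre of its underside, axes parallel to the riser's
- box: closed white storage box with flat grey lid, loose, 0.9 kg, 235 by 150 mm and 68 mm high, 12 mm lower than the riser's top, standing at the riser's other open end; origin at the centre of its underside. Leave it alone
- lid_small: small steel jar lid, a flat round disc 46 mm across and 12 mm high, about 16 g, lying flat on the riser's top; origin at the centre of its underside, z up. Slides on the wood when pushed at its side
- lid_medium: medium steel jar lid, a flat round disc 52 mm across and 13 mm high, about 20 g, lying flat on the riser's top; origin at the centre of its underside, z up. Slides on the wood when pushed at its side
- lid_large: large steel jar lid, a flat round disc 58 mm across and 14 mm high, about 26 g, lying flat on the riser's top; origin at the centre of its underside, z up. Slides on the wood when pushed at its side
- jar: small amber spice jar, 40 mm across, 60 mm high, loose, standing upright on the riser's top near the back (+x) lip; origin at the centre of its underside. Leave it alone
- can: flat fish can, 85 mm across, 36 mm high, loose, 0.2 kg, standing on top of the closed box, its top 24 mm above the riser's top; origin at the centre of its underside. Leave it alone
There are look-alikes about, which are no part of the job. Leave any red look-alike of the lid_medium alone.

How it is judged (in metres and radians):
At the end, for the whole second after the job is handed in: All three lids lie at rest inside the basket (each lid's origin within its walls and at most 55 mm above its underside); spice jar upright and within 25 mm of its start, basket within 30 mm, closed box and can within 25 mm (x of lid_small in the frame of basket between -0.1175 and 0.1175 m and y of lid_small in the frame of basket between -0.075 and 0.075 m and z of each of lid_small, lid_medium, lid_large in the frame of basket below 0.055 m and linear speed of each of lid_small, lid_medium, lid_large below 0.03 m/s and x of lid_medium in the frame of basket between -0.1175 and 0.1175 m and y of lid_medium in the frame of basket between -0.075 and 0.075 m and x of lid_large in the frame of basket between -0.1175 and 0.1175 m and y of lid_large in the frame of basket between -0.075 and 0.075 m and distance of each of jar, box, can from where it was at the start of the episode below 0.025 m and angle between jar's own z axis and vertical below 0.3 rad and distance of basket from where it was at the start of the episode below 0.03 m); the robot touches nothing.
It fails at once if a lid is picked up: it rises more than 20 mm above the riser's top (height (world z) of any of lid_small, lid_medium, lid_large above 0.1 m).
It fails at once if a lid is carried or flung out over the middle of the basket (within 30 mm of its centre line while still above its rim) instead of dropping in at the riser's edge ((y of lid_small in the frame of basket between -0.03 and 0.03 m and height (world z) of lid_small above 0.07 m) or (y of lid_medium in the frame of basket between -0.03 and 0.03 m and height (world z) of lid_medium above 0.07 m) or (y of lid_large in the frame of basket between -0.03 and 0.03 m and height (world z) of lid_large above 0.07 m)).
It fails at once if the spice jar is knocked over or shifted more than 25 mm (distance of jar from where it was at the start of the episode above 0.025 m or angle between jar's own z axis and vertical above 0.4 rad).
It fails at once if the basket is shoved more than 30 mm or tipped (distance of basket from where it was at the start of the episode above 0.03 m or angle between basket's own z axis and vertical above 0.2 rad).
It fails at once if the closed box or the can is shifted more than 25 mm (distance of any of box, can from where it was at the start of the episode above 0.025 m).
It also fails if it takes over 45 s, if anything falls off the work surface, if the arm or the gripper's body presses on something with over 40 N, if the wrist force passes 120 N, or if a joint passes its speed limit or range.

## Robot

A 7-joint arm with a two-finger parallel gripper is mounted at the origin on the work surface. World frame = base frame: x ahead of the robot, y to its left, z up, the work surface at z = 0. Lengths are in m, angles in degrees, forces in N, time in s.
With the tool pointing down it reaches from about 0.425 to 0.875 m from the base axis. Payload 4.7 kg.
Tool frame: the origin (TCP) lies between the finger pads; the fingertips stand 8 mm ahead of it and the grasp point (between the pads) lies 11 mm behind it; z points along the fingers, y is the line along which they close (so a half turn about z gives the same grasp; the last joint's range is limited). The gripper opens to 87 mm and grips with 3 to 60 N. Pads are 19 mm wide; open, the fingers measure 117 mm over their backs; the gripper's body (75 mm by 190 mm) begins 51 mm behind the grasp point.
Start: joints at [-64.853, 18.392, -4.016, 83.108, 1.295, 78.541, -3.26], TCP at [0.268, 0.592, 0.191] pointing down, gripper open.
Joint ranges: [-163.93, 163.93], [-17.29, 119.83], [-79.2, 71.16], [3.27, 140.29], [-89.18, 269.18], [5.43, 117.66], [-154.24, 154.24]. Speed limits (degrees/s): [147.25, 147.25, 180, 180, 180, 180, 180].

## Interface

Orientations are given as [roll, pitch, yaw] about the fixed x, y, z axes, in that order (R = Rz(yaw) Ry(pitch) Rx(roll)).
In Python, from cell import env, viewer gives the robot as it stands. The module is installed in compiled form; this text tells all that it offers.
- The arm moves only by the tool arm_command, never from a script. Its argument "series" is a list of rows, each a list of 2 entries, a list of its own where there are three numbers: the shift along the tool's x, y, z in mm, then the turn about the tool's z in rad. A call has exactly 5 rows; each row is the pose to reach, as a shift and turn from the pose commanded when the call began, along the tool's axes at that moment; what a row does not reach only later rows make up. A row lasts 1/10 s, in which the tool goes at most 50 mm and 8.59 degrees, less where a joint would pass 70% of its speed; a pose out of reach is approached as far as the arm can. A call with a gripper value outside its range is refused whole. "grip" is the gripper command: -1 is fully open, 1 is shut, values between are in proportion, set as the call begins (left out, the last holds). The fingers move at their own pace and stop on an object; "grip_force" is the grip in N (left out, the last holds). Time passes only in rows, so rows that repeat a pose let the fingers close, or fill a call up. It gives the time, the measured TCP pose, the force, the opening and the grip force at its end, in the units of the state.
- env.get_obs(): the state, without advancing time (a new reading comes with each control period).
- viewer.read_camera(name): name is "side" or "top"; returns (picture, depth): 400x640x3 uint8, blue, green, red; 400x640 float32, m along the optical axis (not along the pixel's ray), 0 where there is no reading.
- viewer.calibration(name): a dict with "K" (3x3 intrinsics, pixels), "dist" ([k1, k2, p1, p2, k3] as OpenCV has them; the pictures are not rectified), "T" (4x4, takes a point from camera to world coordinates). Camera axes: x right, y up, looking along -z (the intrinsics and any distortion apply to the point x, -y, -z); pixel columns grow to the right and rows downward; lengths in m; the calibration is good to about 2 mm. A picture is of the moment at which its call begins. calibration takes no time and is no camera call.
- env.sign_off(): hands the job in; it is judged then, once.
The state is a dict: "time_s": time; "qpos": joint angles; "joint_velocities": joint speeds; "effort": joint torques, N m; "tool_pos": TCP position; "tool_rot": TCP orientation; "force": force on the tool from outside, world axes, zero at the start; "wrist_torque": the same for the moment, N m; "grip_width": finger opening in m; "grasp_force": force on a finger pad.
Only numpy, scipy, OpenCV 4.12 (cv2) and the standard library are available. Lean on these libraries where they do the work, as an engineer would, in place of code of your own. Each camera call takes 0.05 s, during which the arm holds its last target. There are 200 camera calls.

## Working session

There is one attempt and no reset: what is moved stays moved. The work goes in short steps, Python scripts to look and compute and a tool call to move; the robot and the scene stay as the last step left them, time stands still between calls to the robot, and variables do not carry over. Pictures are saved under pics/ and viewed, at most 10 in all, crops included, and the job is handed in when it is done.

Besides the shell and the picture viewer there is one more tool, called after "Call:" as a command line: name --argument value ..., lists and objects as JSON in quotes. arm_command: Moves the arm, as the interface text tells. Its arguments: {"type":"object","properties":{"series":{"type":"array"},"grip":{"type":"number"},"grip_force":{"type":"number"}},"required":["series"]}

```bash
mkdir -p pics
cat > h.py <<'E'
import numpy as np, cv2
from cell import env, viewer
def shot(n,f):
    p,d=viewer.read_camera(n); cv2.imwrite(f'pics/{f}.png',p); np.save(f'pics/{f}.npy',d); return p,d
def ray(n,uv):
    c=viewer.calibration(n);K=np.array(c['K']);D=np.array(c['dist'],float);T=np.array(c['T'])
    q=cv2.undistortPoints(np.array(uv,float).reshape(-1,1,2),K,D).reshape(-1,2)
    r=np.c_[q[:,0],-q[:,1],-np.ones(len(q))]@T[:3,:3].T
    return T[:3,3],r
def onplane(n,uv,z):
    o,r=ray(n,uv); return o+r*((z-o[2])/r[:,2])[:,None]
def bydepth(n,uv,d):
    o,r=ray(n,uv); return o+r*np.array([d[int(v),int(u)] for u,v in uv])[:,None]
E
python3 - <<'E'
from h import *
shot('top','t0');shot('side','s0')
o=env.get_obs();print({k:np.round(o[k],3) for k in('time_s','tool_pos','tool_rot','grip_width','force')})
for n in('top','side'):print(np.round(viewer.calibration(n)['T'],2))
E
```

```text
{'time_s': np.float64(0.1), 'tool_pos': array([0.268, 0.592, 0.19 ]), 'tool_rot': array([-1.79899e+02,  5.00000e-03,  1.55663e+02]), 'grip_width': np.float64(0.087), 'force': array([0.406, 0.335, 0.645])}
[[-0.02  0.98 -0.18  0.36]
 [-1.   -0.02 -0.01  0.01]
 [-0.01  0.18  0.98  0.89]
 [ 0.    0.    0.    1.  ]]
[[ 0.98  0.11 -0.15  0.36]
 [-0.18  0.67 -0.72 -0.7 ]
 [ 0.02  0.73  0.68  0.78]
 [ 0.    0.    0.    1.  ]]
```

View pics/t0.png

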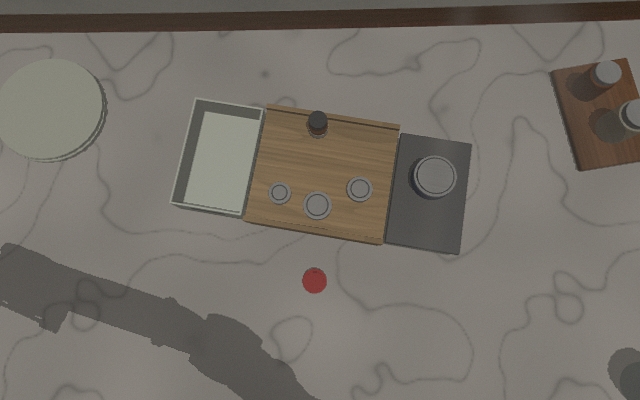

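View pics/s0.png

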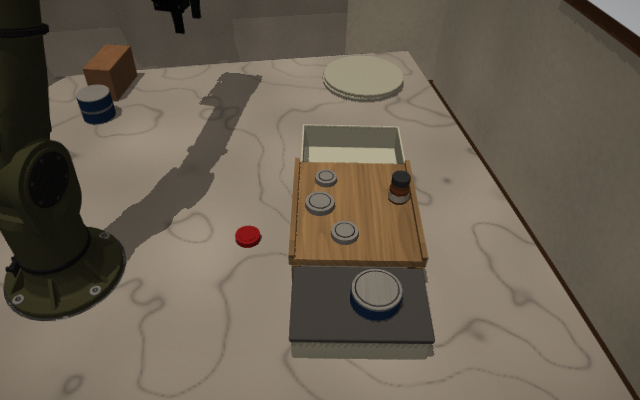

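The top view shows the basket on the left (+y, around 217,157). The lids are at about (280,193), (317,205) and (359,189), the jar at (317,122) and the can at (435,177) on the box. The side view agrees. The red decoy is on the counter at (314,280).

Run:
```python
from h import *
p=cv2.imread('pics/t0.png');d=np.load('pics/t0.npy')
hsv=cv2.cvtColor(p,cv2.COLOR_BGR2HSV)
# wood mask
m=((hsv[...,1]>70)&(hsv[...,0]<25)&(hsv[...,2]>60)).astype(np.uint8)
m[:50]=0;m[:,500:]=0;m[260:]=0
n,L,S,C=cv2.connectedComponentsWithStats(m);i=1+S[1:,4].argmax();
c=max(cv2.findContours((L==i).astype(np.uint8),0,2)[0],key=cv2.contourArea)
pts=onplane('top',c.reshape(-1,2),.085)
r=cv2.minAreaRect((pts[:,:2]*1000).astype(np.float32));print('riser',r,'\n',cv2.boxPoints(r))
hull=cv2.fillConvexPoly(np.zeros_like(m),cv2.convexHull(c),1)
g=(hull&(L!=i)).astype(np.uint8)
n,L2,S2,C2=cv2.connectedComponentsWithStats(cv2.morphologyEx(g,cv2.MORPH_OPEN,np.ones((3,3))))
for k in range(1,n):
  if S2[k,4]>80:
    q=onplane('top',np.argwhere(L2==k)[:,::-1],.093)
    (cx,cy),rad=cv2.minEnclosingCircle((q[:,:2]*1000).astype(np.float32))
    print(S2[k],C2[k].round(),'ctr',q.mean(0).round(4)*1000,'diam',2*rad, 2e3*0+S2[k,4])
print('depth pts',bydepth('top',[(280,193),(317,205),(359,189),(317,115),(435,177),(300,160),(217,157)],d).round(3))
print('basket corners',onplane('top',[(195,98),(263,108),(241,215),(172,204)],.068).round(3))
print('box',onplane('top',[(402,134),(471,144),(459,253),(385,242)],.068).round(3))
print('side lids',onplane('side',[(326,177),(320,202),(345,232)],.093).round(3))
```

```text
riser ((576.27001953125, 8.261093139648438), (280.29901123046875, 254.6460723876953), 79.12886810302734) 
 [[ 424.79965  -105.36007 ]
 [ 674.8758   -153.38649 ]
 [ 727.74036   121.882256]
 [ 477.66425   169.90868 ]]
[308 111  19  20 311] [317. 120.] ctr [683.8  16.7  93. ] diam 44.31192398071289 311.0
[346 176  27  27 554] [359. 189.] ctr [538.1 -64.6  93. ] diam 53.87098693847656 554.0
[268 182  23  23 424] [279. 193.] ctr [533.   94.9  93. ] diam 47.23969268798828 424.0
[303 191  29  29 681] [317. 205.] ctr [507.   20.1  93. ] diam 59.567989349365234 681.0
depth pts [[ 0.532  0.093  0.094]
 [ 0.506  0.02   0.095]
 [ 0.538 -0.064  0.093]
 [ 0.676  0.016  0.139]
 [ 0.556 -0.212  0.107]
 [ 0.604  0.054  0.08 ]
 [ 0.637  0.245  0.005]]
basket corners [[0.749 0.279 0.068]
 [0.724 0.133 0.068]
 [0.493 0.175 0.068]
 [0.519 0.317 0.068]]
box [[ 0.66  -0.161  0.068]
 [ 0.635 -0.302  0.068]
 [ 0.409 -0.26   0.068]
 [ 0.434 -0.115  0.068]]
side lids [[ 0.534  0.089  0.093]
 [ 0.508  0.016  0.093]
 [ 0.539 -0.071  0.093]]
```

```bash
cat >> h.py <<'E'
from scipy.spatial.transform import Rotation as Ro
C0=np.array([.5763,.0083]); EY=np.array([.189,.982]); EX=np.array([.982,-.189])
def local(xy): d=np.array(xy)[:2]-C0; return np.array([d@EX,d@EY])*1000
def go(lx,ly,tip):
    o=env.get_obs(); p=np.array(o['tool_pos']); R=Ro.from_euler('xyz',o['tool_rot'],degrees=True).as_matrix()
    t=np.r_[C0+(lx*EX+ly*EY)/1000, tip+.008]
    print('t',round(o['time_s'],2),'local',local(p).round(1),'tip',round(p[2]-.008,4),'shift mm',(R.T@(t-p)*1000).round(1),'turn',round(np.radians(o['tool_rot'][2]-79.1),3),'f',np.round(o['force'],1))
E
python3 - <<'E'
from h import *
for q in([.538,-.0646],[.533,.0935],[.507,.0195],[.68,.0165]):print(local(q).round(1))
go(-58,43,.16)
E
```

```text
[-23.8 -78.8]
[-58.6  75.5]
[-70.2  -2.1]
[100.3  27.7]
t 0.1 local [-413.3  514.6] tip 0.1817 shift mm [-455.2 -376.    22.4] turn 1.336 f [0.4 0.3 0.6]
```

Call:
arm_command --series '[[[-36,-30,0],0.11],[[-72,-60,0],0.22],[[-108,-90,0],0.33],[[-144,-120,0],0.44],[[-180,-150,0],0.55]]' --grip 0.22

```text
time_s: 0.6
tool_pos: [0.3705, 0.3793, 0.1903]
tool_rot: [-180.0, 0.0, 123.9]
force: [0.8, 1.2, -0.3]
grip_width: 0.0548
grasp_force: 0.0
```

```bash
python3 -c "
from h import *
go(-58,43,.16)"
```

```text
t 0.6 local [-272.2  325.5] tip 0.1823 shift mm [-351.4  -46.9   22.3] turn 0.782 f [ 0.8  1.2 -0.3]
```

Call:
arm_command --series '[[[-42,-6,0],0.11],[[-84,-11,0],0.22],[[-126,-17,0],0.33],[[-168,-22,0],0.44],[[-210,-28,0],0.55]]'

```text
time_s: 1.1
tool_pos: [0.4651, 0.1902, 0.1905]
tool_rot: [-180.0, -0.0, 92.4]
force: [1.0, 0.6, -0.3]
grip_width: 0.034
grasp_force: 0.0
```

```bash
python3 -c "
from h import *
go(-58,43,.16)"
```

```text
t 1.1 local [-143.5  157.6] tip 0.1825 shift mm [-131.2   57.    22.4] turn 0.232 f [ 1.   0.6 -0.3]
```

Call:
arm_command --series '[[[-43,19,0],0.08],[[-86,38,0],0.16],[[-131,57,10],0.232],[[-131,57,22],0.232],[[-131,57,22],0.232]]'

```text
time_s: 1.6
tool_pos: [0.5265, 0.0622, 0.1667]
tool_rot: [-179.8, 0.1, 79.2]
force: [0.0, 1.4, -1.0]
grip_width: 0.0336
grasp_force: 0.0
```

Run:
```python
from h import *
go(-58,43,.084)
p,d=shot('side','s1'); cv2.imwrite('pics/s1c.png',cv2.resize(p[80:360,220:500],None,fx=2,fy=2))
```

```text
t 1.6 local [-59.1  43.5] tip 0.1587 shift mm [-0.4  1.4 74.7] turn 0.001 f [ 0.   1.4 -1. ]
```

View pics/s1c.png

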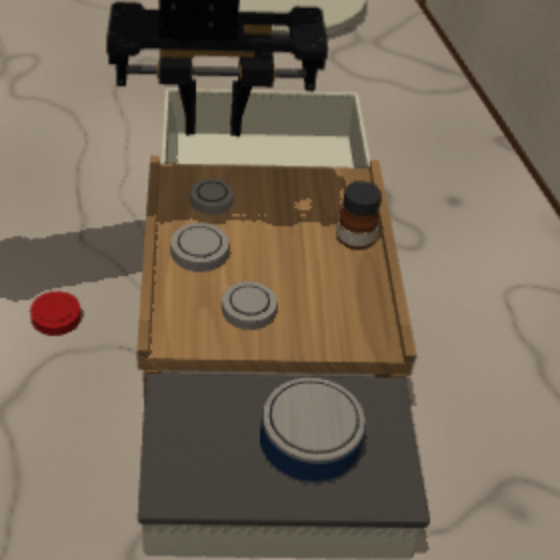

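The crop shows the fingertips at crop (190–240,132), above the small lid's lane and facing the right way. All the lids are untouched. I'll go down behind the small lid next.

Call:
arm_command --series '[[[0,1,25],0],[[0,1,45],0],[[0,1,60],0],[[0,1,70],0],[[0,1,74],0]]'

```text
time_s: 2.15
tool_pos: [0.528, 0.065, 0.094]
tool_rot: [-179.9, 0.0, 79.5]
force: [0.2, -0.3, 0.4]
grip_width: 0.0344
grasp_force: 0.0
```

Run:
```python
from h import *
go(-58,155,.084)
p,d=shot('side','s2'); cv2.imwrite('pics/s2c.png',cv2.resize(p[120:270,270:440],None,fx=3.5,fy=3.5))
```

```text
t 2.15 local [-58.1  46.5] tip 0.086 shift mm [108.5   0.9   2. ] turn 0.007 f [ 0.2 -0.3  0.4]
```

View pics/s2c.png

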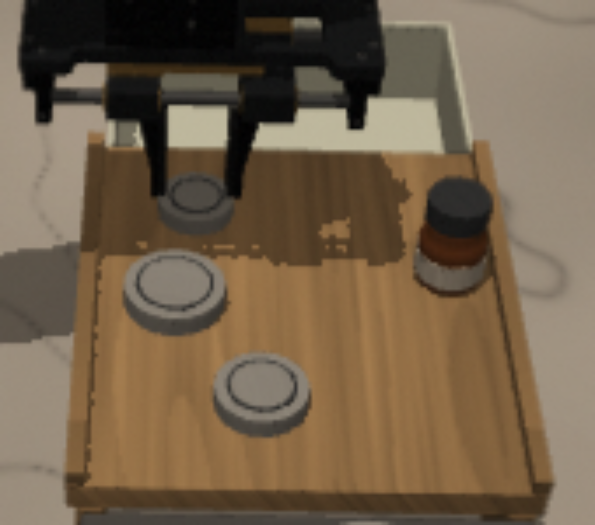

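The fingertips look level with the small lid, at about crop (155–235,195), not behind it. I'll compare that with the projected positions.

Run:
```python
from h import *
def crop(u,v,z=0): return
for uv,z in [((270+155/3.5,120+195/3.5),.086),((270+238/3.5,120+195/3.5),.086),((270+195/3.5,120+198/3.5),.092),((270+175/3.5,120+283/3.5),.094),((270+262/3.5,120+385/3.5),.093)]:
    q=onplane('side',[uv],z)[0]; print(q.round(3),local(q).round(1))
print('s1 tips')
for uv in [(220+190/2,80+133/2),(220+236/2,80+133/2)]:
    q=onplane('side',[uv],.159)[0]; print(q.round(3),local(q).round(1))
p,d=shot('top','t2')
cv2.imwrite('pics/t2c.png',cv2.resize(p[90:260,160:420],None,fx=3,fy=3))
```

```text
[0.513 0.105 0.086] [-80.8  83.1]
[0.562 0.097 0.086] [-30.8  84.7]
[0.534 0.092 0.092] [-56.9  74. ]
[0.509 0.018 0.094] [-68.3  -2.9]
[ 0.54  -0.066  0.093] [-21.4 -80.2]
s1 tips
[0.514 0.11  0.159] [-80.4  87.8]
[0.56  0.103 0.159] [-34.   89.5]
```

View pics/t2c.png

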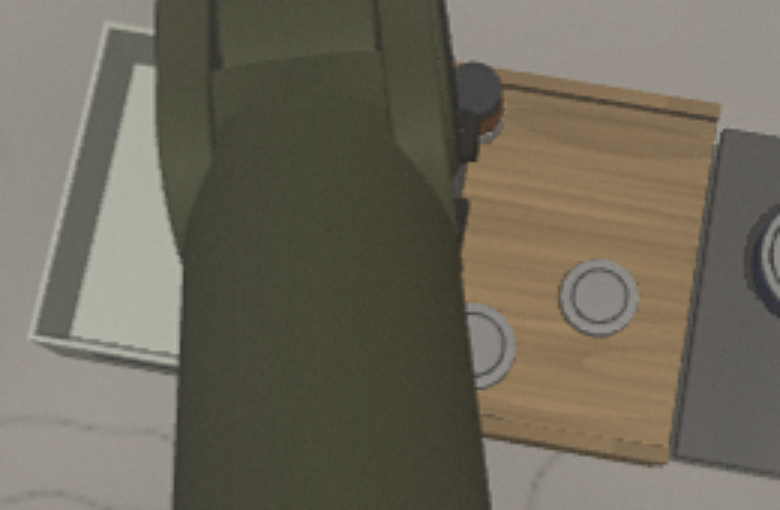

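The top view is blocked by the arm. I'll use depth to find where the tips are.

Run:
```python
from h import *
for f,pts in(('s2',[(155,188),(155,180),(238,188),(160,150),(238,150),(130,100),(195,200)]),('s1',[(190,128),(237,128),(190,110),(240,100)])):
    d=np.load(f'pics/{f}.npy'); 
    uv=[(270+u/3.5,120+v/3.5) if f=='s2' else (220+u/2,80+v/2) for u,v in pts]
    for u in uv:
        q=bydepth('side',[u],d)[0]; print(f,np.round(u),q.round(3),local(q).round(1))
```

```text
s2 [314. 174.] [0.504 0.059 0.131] [-80.7  35.8]
s2 [314. 171.] [0.504 0.057 0.138] [-80.7  34.5]
s2 [338. 174.] [0.549 0.047 0.135] [-34.   32.7]
s2 [316. 163.] [0.507 0.06  0.157] [-78.3  38.1]
s2 [338. 163.] [ 0.361 -0.7    0.777] [ -77.4 -736.5]
s2 [307. 149.] [0.485 0.036 0.213] [-94.4   9.6]
s2 [326. 177.] [0.534 0.089 0.093] [-56.9  70.7]
s1 [315. 144.] [0.504 0.058 0.204] [-80.3  35.2]
s1 [338. 144.] [0.547 0.047 0.207] [-36.3  32.5]
s1 [315. 135.] [0.504 0.058 0.225] [-80.6  35.1]
s1 [340. 130.] [0.548 0.046 0.24 ] [-35.   31.7]
```

Depth puts the tips at about z 0.125, while the stated geometry gives 0.086. The lateral position agrees. I'll go down in small steps and watch the force.

Call:
arm_command --series '[[[0,0,1],0],[[0,0,2],0],[[0,0,3],0],[[0,0,4],0],[[0,0,5],0]]'

```text
time_s: 2.75
tool_pos: [0.5289, 0.0634, 0.0897]
tool_rot: [180.0, -0.0, 79.3]
force: [0.1, -0.4, 0.2]
grip_width: 0.0339
grasp_force: 0.0
```

Call:
arm_command --series '[[[0,0,1],0],[[0,0,2],0],[[0,0,3],0],[[0,0,3],0],[[0,0,3],0]]'

```text
time_s: 3.25
tool_pos: [0.5287, 0.0635, 0.0866]
tool_rot: [-180.0, -0.0, 79.3]
force: [1.4, -0.7, -0.1]
grip_width: 0.0339
grasp_force: 0.0
```

Call:
arm_command --series '[[[0,0,3],0],[[0,0,6],0],[[0,0,9],0],[[0,0,12],0],[[0,0,14],0]]'

```text
time_s: 3.75
tool_pos: [0.5285, 0.0635, 0.0722]
tool_rot: [-180.0, 0.0, 79.3]
force: [0.9, -0.7, 0.5]
grip_width: 0.0341
grasp_force: 0.0
```

Run:
```python
from h import *
go(-58,155,.084)
p,d=shot('side','s3'); cv2.imwrite('pics/s3c.png',cv2.resize(p[120:270,270:440],None,fx=3.5,fy=3.5))
for v in range(168,190):
    q=bydepth('side',[(315,v)],d)[0]; print(v,q.round(3),local(q).round(1), end=';')
```

```text
t 3.75 local [-57.3  45.1] tip 0.0642 shift mm [109.9  -0.2 -19.8] turn 0.004 f [ 0.9 -0.7  0.5]
168 [0.504 0.056 0.148] [-79.5  32.8];169 [0.505 0.058 0.144] [-79.4  35.3];170 [0.505 0.057 0.142] [-79.4  33.9];171 [0.505 0.059 0.138] [-79.4  36.3];172 [0.505 0.059 0.135] [-79.3  36.3];173 [0.506 0.06  0.131] [-79.3  37.6];174 [0.505 0.057 0.132] [-79.2  34.1];175 [0.505 0.058 0.128] [-79.2  35.7];176 [0.505 0.059 0.125] [-79.2  36.2];177 [0.505 0.057 0.123] [-79.1  34.7];178 [0.505 0.058 0.121] [-79.1  35. ];179 [0.505 0.058 0.118] [-79.1  35.3];180 [0.506 0.059 0.114] [-79.   36.6];181 [0.506 0.059 0.112] [-79.   35.9];182 [0.506 0.06  0.108] [-78.9  37.1];183 [0.505 0.057 0.108] [-78.9  34.4];184 [0.505 0.057 0.105] [-78.9  34.4];185 [0.51  0.081 0.081] [-78.9  59.1];186 [0.51  0.078 0.081] [-78.8  56.1];187 [0.509 0.076 0.08 ] [-78.8  53.9];188 [0.508 0.071 0.082] [-78.7  48.5];189 [0.508 0.071 0.08 ] [-78.7  48.3];
```

View pics/s3c.png

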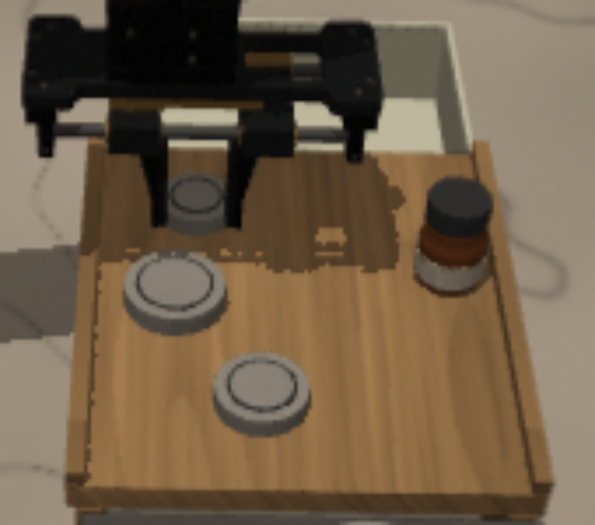

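The tips are now at about z 0.104, so the stated tip height is 40 mm too low. They still clear the lids. I need to go down 20 mm more, in gentle steps.

Call:
arm_command --series '[[[0,0,4],0],[[0,0,8],0],[[0,0,12],0],[[0,0,16],0],[[0,0,19],0]]'

```text
time_s: 4.3
tool_pos: [0.5286, 0.0634, 0.0532]
tool_rot: [-180.0, 0.0, 79.3]
force: [0.7, 0.2, -0.1]
grip_width: 0.0339
grasp_force: 0.0
```

Run:
```python
from h import *
go(-58,155,.044)
p,d=shot('side','s4')
for u in (315,337):
  for v in range(184,196):
    q=bydepth('side',[(u,v)],d)[0]; print(u,v,q[2].round(3),local(q)[1].round(1), end=';')
```

```text
t 4.3 local [-57.3  45.1] tip 0.0452 shift mm [109.9  -0.3   1.2] turn 0.004 f [ 0.7  0.2 -0.1]
315 184 0.104 35.7;315 185 0.105 32.1;315 186 0.099 35.6;315 187 0.099 32.9;315 188 0.092 37.8;315 189 0.091 35.0;315 190 0.087 37.0;315 191 0.087 33.7;315 192 0.096 20.2;315 193 0.094 20.3;315 194 0.095 16.0;315 195 0.094 14.0;337 184 0.107 33.8;337 185 0.106 32.4;337 186 0.1 36.0;337 187 0.1 32.7;337 188 0.096 34.4;337 189 0.094 33.2;337 190 0.092 32.0;337 191 0.091 30.3;337 192 0.086 33.6;337 193 0.082 34.9;337 194 0.081 32.8;337 195 0.083 27.9;
```

Tips are at about 0.085 with no contact. Sweeping the small lid now.

Call:
arm_command --series '[[[6,0,0],0],[[15,0,0],0],[[25,0,0],0],[[35,0,0],0],[[45,0,0],0]]'

```text
time_s: 4.85
tool_pos: [0.5373, 0.1091, 0.0538]
tool_rot: [180.0, -0.0, 79.4]
force: [0.4, 0.2, 0.1]
grip_width: 0.0343
grasp_force: 0.1
```

Call:
arm_command --series '[[[10,0,0],0],[[20,0,0],0],[[29,0,0],0],[[38,0,0],0],[[46,0,0],0]]'

```text
time_s: 5.35
tool_pos: [0.5457, 0.1537, 0.0536]
tool_rot: [-180.0, -0.0, 79.4]
force: [-0.6, -0.3, -0.6]
grip_width: 0.0341
grasp_force: 0.0
```

Call:
arm_command --series '[[[5,0,0],0],[[10,0,0],0],[[12,0,0],0],[[12,0,0],0],[[12,0,0],0]]'

```text
time_s: 5.85
tool_pos: [0.5478, 0.1642, 0.0536]
tool_rot: [-180.0, 0.0, 79.3]
force: [-0.0, 0.2, -0.6]
grip_width: 0.0338
grasp_force: 0.0
```

Run:
```python
from h import *
go(-69,-42,.10)
p,d=shot('side','s5'); cv2.imwrite('pics/s5c.png',cv2.resize(p[100:270,270:440],None,fx=3.5,fy=3.5))
```

```text
t 5.85 local [-57.5 147.7] tip 0.0456 shift mm [-189.7  -12.2  -54.3] turn 0.004 f [-0.   0.2 -0.6]
```

View pics/s5c.png

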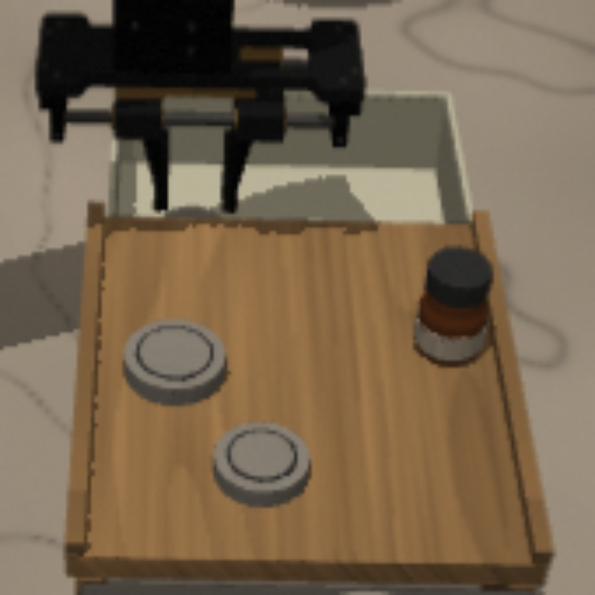

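The small lid has gone over the end. The large lid (crop 175,360) and medium lid (262,463) are still in place. Next I lift and move behind the large lid.

Call:
arm_command --series '[[[0,0,-30],0],[[-45,-3,-32],0],[[-95,-6,-32],0],[[-143,-9,-32],0],[[-191,-12,-32],0]]'

```text
time_s: 6.4
tool_pos: [0.5, -0.0229, 0.0859]
tool_rot: [180.0, -0.0, 79.3]
force: [0.3, -0.9, -0.1]
grip_width: 0.0339
grasp_force: 0.0
```

Call:
arm_command --series '[[[0,0,0],0],[[0,0,8],0],[[0,0,18],0],[[0,0,27],0],[[0,0,32],0]]'

```text
time_s: 6.9
tool_pos: [0.4999, -0.0196, 0.0519]
tool_rot: [-179.9, 0.1, 79.5]
force: [0.4, -0.4, -0.2]
grip_width: 0.0342
grasp_force: 0.0
```

Run:
```python
from h import *
go(-69,147,.045)
p,d=shot('side','s6'); cv2.imwrite('pics/s6c.png',cv2.resize(p[100:270,270:440],None,fx=3.5,fy=3.5))
```

```text
t 6.9 local [-69.8 -41.9] tip 0.0439 shift mm [188.8   2.   -1.3] turn 0.007 f [ 0.4 -0.4 -0.2]
```

View pics/s6c.png

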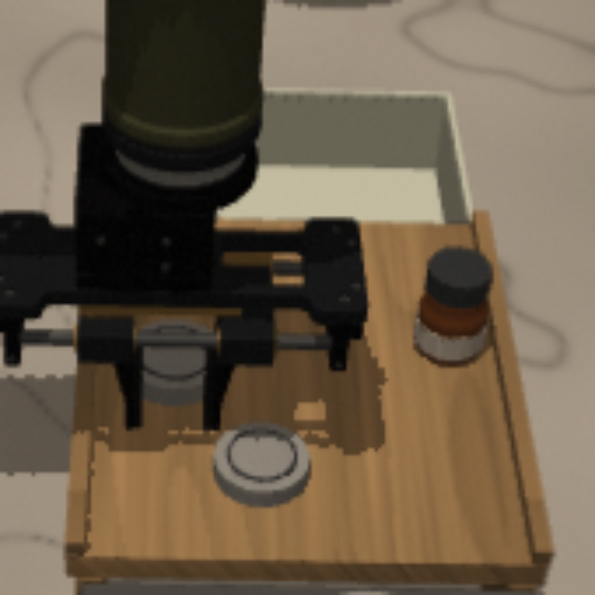

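The fingers (crop 133 and 212, 425) stand behind the large lid, centred on it. Sweeping.

Call:
arm_command --series '[[[6,0,-1],0],[[16,0,-1],0],[[27,0,-1],0.003],[[38,0,-1],0.006],[[50,1,-1],0.006]]'

```text
time_s: 7.45
tool_pos: [0.5113, 0.0296, 0.0549]
tool_rot: [180.0, -0.0, 79.0]
force: [0.6, -0.6, 0.2]
grip_width: 0.0338
grasp_force: 0.1
```

Call:
arm_command --series '[[[12,0,0],0],[[24,0,0],0],[[36,0,0],0],[[48,0,0],0],[[60,0,0],0]]'

```text
time_s: 7.95
tool_pos: [0.5226, 0.0881, 0.0547]
tool_rot: [180.0, -0.0, 79.0]
force: [0.3, -0.7, 0.8]
grip_width: 0.0336
grasp_force: 0.2
```

Call:
arm_command --series '[[[10,0,0],0],[[20,0,0],0],[[30,0,0],0],[[38,0,0],0],[[46,0,0],0]]'

```text
time_s: 8.45
tool_pos: [0.5313, 0.1327, 0.0547]
tool_rot: [180.0, 0.0, 79.0]
force: [0.0, -0.8, -0.0]
grip_width: 0.0341
grasp_force: 0.1
```

Call:
arm_command --series '[[[8,0,0],0],[[16,0,0],0],[[24,0,0],0],[[30,0,0],0],[[33,0,0],0]]'

```text
time_s: 8.95
tool_pos: [0.5375, 0.1654, 0.0546]
tool_rot: [180.0, -0.0, 79.0]
force: [-0.7, 0.5, -0.2]
grip_width: 0.034
grasp_force: 0.0
```

Run:
```python
from h import *
go(-24,-123,.08)
p,d=shot('side','s7'); cv2.imwrite('pics/s7c.png',cv2.resize(p[100:270,270:440],None,fx=3.5,fy=3.5))
```

```text
t 8.95 local [-67.8 147. ] tip 0.0466 shift mm [-269.9   44.1  -33.4] turn -0.001 f [-0.7  0.5 -0.2]
```

View pics/s7c.png

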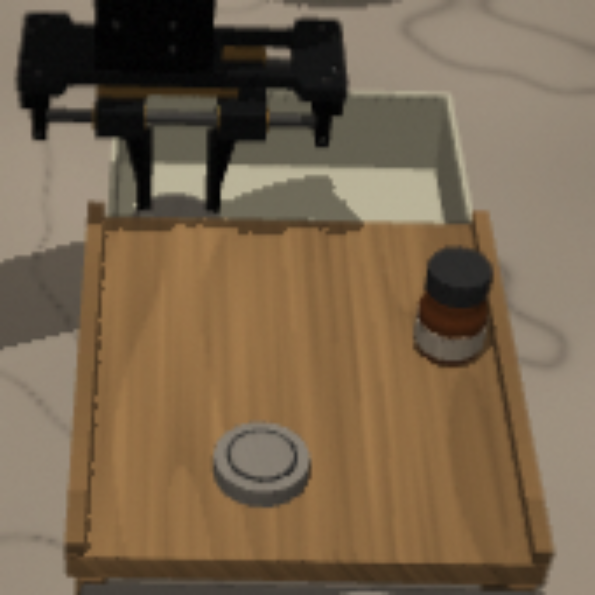

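The large lid is in the basket; its edge shows at crop (185,205). The medium lid is still at (262,463). Moving behind it.

Call:
arm_command --series '[[[0,0,-32],0],[[-47,8,-33],0],[[-94,16,-33],0],[[-141,24,-33],0],[[-188,31,-33],0]]'

```text
time_s: 9.5
tool_pos: [0.5318, -0.028, 0.088]
tool_rot: [180.0, -0.0, 79.0]
force: [1.2, -0.2, 0.3]
grip_width: 0.0343
grasp_force: 0.0
```

Call:
arm_command --series '[[[-40,7,0],0],[[-78,13,0],0],[[-78,13,0],0],[[-78,13,10],0],[[-78,13,20],0]]'

```text
time_s: 10.0
tool_pos: [0.53, -0.1035, 0.0669]
tool_rot: [-180.0, -0.1, 79.1]
force: [-0.1, 0.5, -0.6]
grip_width: 0.0343
grasp_force: 0.0
```

Run:
```python
from h import *
go(-24,-119,.0455)
```

```text
t 10.0 local [ -24.3 -118.5] tip 0.0589 shift mm [-0.5  0.3 13.4] turn -0.0 f [-0.1  0.5 -0.6]
```

Call:
arm_command --series '[[[0,0,5],0],[[0,0,9],0],[[0,0,12],0],[[0,0,12],0],[[6,0,12],0]]'

```text
time_s: 10.5
tool_pos: [0.5311, -0.0996, 0.0558]
tool_rot: [180.0, 0.0, 78.9]
force: [-0.9, 0.3, -0.0]
grip_width: 0.0339
grasp_force: 0.0
```

Call:
arm_command --series '[[[8,0,0],0],[[18,0,0],0],[[30,0,0],0],[[42,0,0],0],[[54,0,0],0]]'

```text
time_s: 11.0
tool_pos: [0.5416, -0.0445, 0.0558]
tool_rot: [180.0, -0.0, 79.0]
force: [-0.3, 0.1, -0.3]
grip_width: 0.0341
grasp_force: 0.1
```

Run:
```python
from h import *
go(-24,147,.0455)
p,d=shot('side','s8'); cv2.imwrite('pics/s8c.png',cv2.resize(p[100:270,270:440],None,fx=3.5,fy=3.5))
```

```text
t 11.0 local [-24.1 -58.4] tip 0.0478 shift mm [ 2.054e+02 -2.000e-01  2.300e+00] turn -0.001 f [-0.3  0.1 -0.3]
```

View pics/s8c.png

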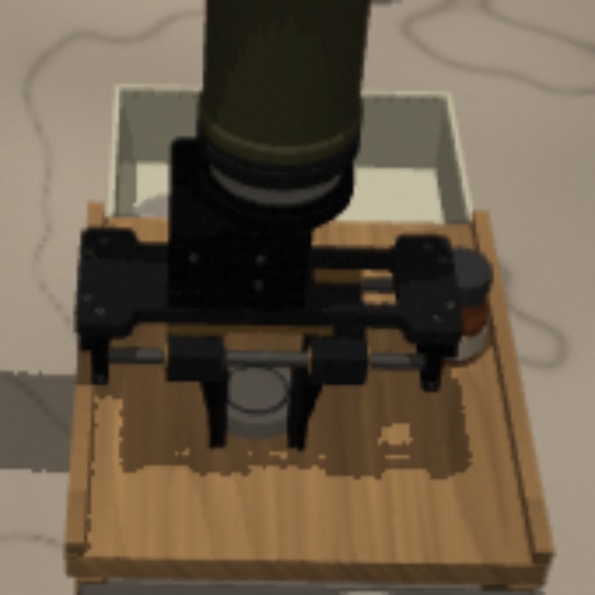

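The medium lid sits between the fingers (crop 260,390), and the gripper clears the jar. Continuing the sweep.

Call:
arm_command --series '[[[12,0,0],0],[[24,-1,1],0],[[36,-2,1],0],[[48,-3,1],0],[[60,-4,1],0]]'

```text
time_s: 11.55
tool_pos: [0.5489, 0.0148, 0.0546]
tool_rot: [-180.0, -0.0, 79.0]
force: [0.6, -0.6, -0.6]
grip_width: 0.0341
grasp_force: 0.1
```

Call:
arm_command --series '[[[12,0,0],0],[[24,0,0],0],[[36,0,0],0],[[48,0,0],0],[[60,0,0],0]]'

```text
time_s: 12.05
tool_pos: [0.5605, 0.0735, 0.0546]
tool_rot: [180.0, -0.0, 79.0]
force: [-0.1, -0.6, -0.3]
grip_width: 0.0341
grasp_force: 0.1
```

Call:
arm_command --series '[[[11,0,0],0],[[21,0,0],0],[[31,0,0],0],[[40,0,0],0],[[48,0,0],0]]'

```text
time_s: 12.55
tool_pos: [0.5696, 0.1204, 0.0546]
tool_rot: [180.0, 0.0, 79.0]
force: [-0.2, 0.5, -0.3]
grip_width: 0.034
grasp_force: 0.1
```

Call:
arm_command --series '[[[8,0,0],0],[[16,0,0],0],[[24,0,0],0],[[31,0,0],0],[[36,0,0],0]]'

```text
time_s: 13.05
tool_pos: [0.5764, 0.1559, 0.0546]
tool_rot: [180.0, -0.0, 79.0]
force: [-0.7, -0.7, -0.3]
grip_width: 0.0342
grasp_force: 0.0
```

Call:
arm_command --series '[[[0,0,0],0],[[0,0,-30],0],[[0,0,-75],0],[[-40,-30,-105],0],[[-80,-60,-120],0]]'

```text
time_s: 13.55
tool_pos: [0.5105, 0.0941, 0.1737]
tool_rot: [179.8, -0.0, 79.1]
force: [0.6, -1.3, 1.6]
grip_width: 0.0342
grasp_force: 0.0
```

Call:
arm_command --series '[[[-49,0,0],0],[[-98,0,0],0],[[-147,0,0],0],[[-196,0,0],0],[[-245,0,0],0]]'

```text
time_s: 14.05
tool_pos: [0.4617, -0.1482, 0.1716]
tool_rot: [179.9, -0.1, 79.0]
force: [1.1, -0.3, -0.3]
grip_width: 0.0339
grasp_force: 0.0
```

Run:
```python
from h import *
go(-24,147,.0455)
p,d=shot('top','t9'); cv2.imwrite('pics/t9c.png',cv2.resize(p[80:270,160:480],None,fx=2.5,fy=2.5))
```

```text
t 14.05 local [ -82.9 -175.4] tip 0.1636 shift mm [322.4  58.  118.5] turn -0.002 f [ 1.1 -0.3 -0.3]
```

View pics/t9c.png

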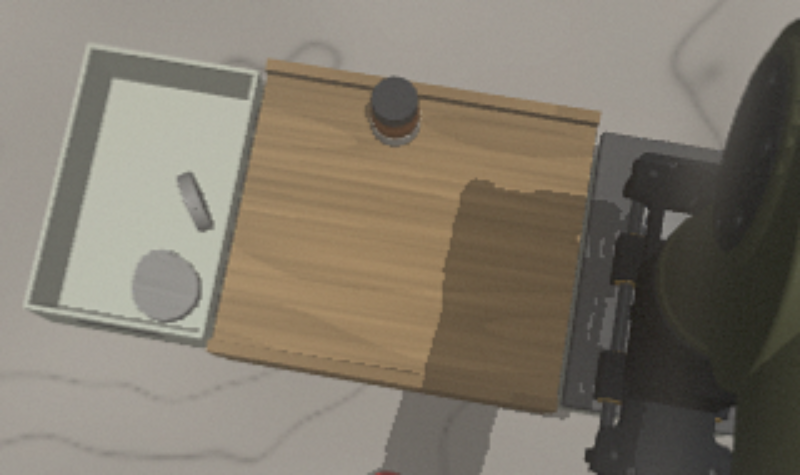

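The top view shows the large lid lying face down at crop (165,285) and the medium lid standing on edge at (195,203). The riser is clear and the jar hasn't moved. I can't see the small lid, so I'll check by height and motion, without any more pictures.

Call:
arm_command --series '[[[0,0,0],0],[[0,0,0],0],[[0,0,0],0],[[0,0,0],0],[[0,0,0],0]]'

```text
time_s: 14.6
tool_pos: [0.4629, -0.145, 0.1713]
tool_rot: [-180.0, 0.0, 79.1]
force: [-0.2, 0.2, 0.2]
grip_width: 0.0342
grasp_force: 0.0
```

Call:
arm_command --series '[[[0,0,0],0],[[0,0,0],0],[[0,0,0],0],[[0,0,0],0],[[0,0,0],0]]'

```text
time_s: 15.1
tool_pos: [0.4626, -0.1461, 0.1714]
tool_rot: [180.0, -0.0, 79.0]
force: [-0.8, 0.0, -0.6]
grip_width: 0.0342
grasp_force: 0.0
```

Run:
```python
from h import *
p0=cv2.imread('pics/t9.png'); p,d=shot('top','t10'); shot('side','s10')
s=np.s_[90:225,165:270]
df=cv2.absdiff(p0,p)[s].max(2); print('changed px',(df>40).sum())
for u in range(204,250,4):
  print(u,[int(bydepth('top',[(u,v)],d)[0][2]*1000) for v in range(150,214,4)])
print('basket corners',onplane('top',[(196,98),(263,109),(242,215),(171,203)],.068).round(3))
```

```text
changed px 0
204 [1, 7, 3, 2, 4, 5, 3, 4, 4, 2, 7, 6, 2, 2, 3, 47]
208 [5, 0, 2, 2, 5, 2, 5, 3, 5, 4, 2, 3, 5, 7, 5, 53]
212 [4, 6, 3, 5, 5, 1, 5, 6, 2, 4, 4, 4, 2, 4, 3, 66]
216 [4, 3, 4, 5, 5, 5, 4, 4, 6, 31, 30, 30, 31, 28, 4, 68]
220 [4, 3, 5, 4, 4, 4, 4, 5, 13, 31, 32, 29, 31, 27, 28, 69]
224 [3, 4, 8, 6, 3, 3, 4, 4, 28, 27, 31, 31, 28, 27, 27, 3]
228 [3, 3, 4, 5, 3, 4, 4, 4, 30, 30, 27, 29, 30, 29, 30, 6]
232 [44, 55, 2, 7, 4, 7, 3, 3, 4, 31, 30, 31, 28, 32, 26, 4]
236 [50, 54, 57, 55, 51, 1, 3, 5, 5, 30, 28, 31, 29, 31, 3, 4]
240 [5, 4, 35, 52, 44, 39, 3, 4, 5, 2, 3, 20, 4, 2, 2, 67]
244 [5, 2, 3, 4, 12, 27, 4, 5, 3, 4, 67, 65, 66, 64, 54, 47]
248 [6, 2, 4, 1, 6, 4, 65, 68, 67, 58, 51, 41, 34, 79, 77, 78]
basket corners [[0.749 0.276 0.068]
 [0.722 0.133 0.068]
 [0.493 0.173 0.068]
 [0.521 0.319 0.068]]
```

The large lid's top is at 30 mm (4 + 12 + 14), so it is lying on the small lid. The medium lid's centre is at about 30 mm and it isn't moving. The basket hasn't shifted.

```bash
python3 -c "
from h import *
print(env.sign_off())"
```

```text
the job is handed in; nothing more can be done
None
```

All three lids were swept over the riser's open end and, by the last depth readings, lie at rest in the basket, with the jar and basket not visibly moved. The small lid was never seen directly (its place under the large lid comes from height readings), the arm hid the box and can in the last view, the hand-in gave no verdict, and I viewed 11 pictures, one over the limit of 10.

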